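Build up the shaft: bearing, spacer, washer, then shut the keeper

TASK

Build up the upright steel shaft on the blue fixture: first put the black-sealed bearing on it and lower it fully down onto the base plate, then the thick aluminium spacer on top of the bearing, then the copper-coloured washer on top of the spacer, lowering each gently rather than dropping it. Then swing the yellow keeper with the black handle over the washer, fully home against its stop, so that it retains the stack, and leave the dish, the tape roll and the solder spool where they are.

Things in the scene. Friction and masses are not known exactly. Their poses are not given: they have to be found in the camera images.
- fixture: Blue plate fixed to the bench, 110 mm (its x) by 180 mm (its y, -55 to +125), 12 mm thick, with an upright steel shaft 25 mm in diameter, 63 mm tall above the plate, its top 10 mm tapering to a 12 mm nose. Origin: on the bench under the shaft's axis; z up. The keeper's dark pivot post stands 85 mm from the shaft along +y; with its screw its top is 80 mm above the bench.
- shaft_foot (a point): Point on the shaft's axis at the top face of the base plate (12 mm above the bench), axes as the fixture: where the underside of the bearing must rest.
- bearing: Ball bearing lying flat: ring 62 mm outside, 31 mm bore, 16 mm thick; bright steel races with a black seal between. Origin: centre of its underside; z is its axis. About 0.2 kg.
- spacer: Aluminium spacer sleeve lying flat: plain thick ring 60 mm outside, 31 mm bore, 22 mm high, with two thin dark grooves round it. Origin: centre of its underside; z is its axis. About 0.15 kg.
- washer: Copper-coloured thrust washer lying flat: ring 64 mm outside, 31 mm bore, 14 mm thick. Origin: centre of its underside; z is its axis. About 0.14 kg.
- keeper (a joint): Angle (rad) of the yellow keeper, a flat slotted C-shaped plate that swings level on the pivot post. 0: fully home against its stop, arm along the fixture's -y, shaft nose in its slot. Grows as it swings away, clockwise from above, towards the fixture's -x, up to 2.2. Starts open at 1.3 to 1.8, stays where it is left, needs about 1 N at the handle.
- keeper_pivot (a point): Point on the keeper's vertical pivot axis at the keeper's underside: 66.5 mm above the bench, 54.5 mm above the base plate, so 2.5 mm above the full 52 mm stack. The keeper plate is 7 mm thick. Axes as the fixture.
- keeper_handle (a point): Point on the axis of the keeper's black upright round handle, 17 mm in diameter, which stands on the keeper from 73.5 to 119.5 mm above the bench; this point is 101.5 mm above the bench, 125 mm from the pivot axis. Its axes turn with the keeper.
- dish: Bystander: round grey steel dish, 66 mm wide, 14 mm high; origin at the centre of its underside.
- tape: Bystander: black roll of tape lying flat, 62 mm wide, 19 mm high; origin at the centre of its underside.
- solder_spool: Bystander: spool of solder wire with blue flanges, 54 mm wide, 30 mm high; origin at the centre of its underside.

How it is judged:
By the outcome, as a careful person would: the job done as asked, in the order asked, and still so for the second after the job is handed in, with the robot touching nothing.
It also fails if it takes over 64 s, if anything falls off the work surface, if the arm or the gripper's body presses on something with over 40 N, if the wrist force passes 120 N, or if a joint passes its speed limit or range.

ROBOT

A 6-joint arm with a two-finger parallel gripper is mounted at the origin on a cart in front of the work surface, level with it; the furniture and walls round the work are solid. World frame = base frame: x ahead of the robot, y to its left, z up, the work surface at z = 0. Lengths are in m, angles in degrees, forces in N, time in s.
With the tool pointing down it reaches from about 0.325 to 0.925 m from the base axis. Payload 3.1 kg.
Tool frame: the origin (TCP) lies midway between the tips of the shut fingers; the grasp point (between the pads) lies 19 mm behind it; z points along the fingers, y is the line along which they close (so a half turn about z gives the same grasp; the last joint's range is limited). The gripper opens to 85 mm and grips with 20 to 120 N. Pads are 22 mm wide; open, the fingers measure 114 mm over their backs; the gripper's body (76 mm by 85 mm) begins 54 mm behind the grasp point. The pads swing forward as they close: fully open they stand 13 mm farther back than shut.
Start: joints at [63.873, 12.427, 92.441, -0, 75.132, -6.429], TCP at [0.211, 0.588, 0.231] pointing down, gripper open.
Joint ranges: [-157.48, 157.48], [-44.54, 120.13], [17.64, 146.25], [-64.5, 244.5], [7.68, 150.69], [-147.95, 147.95]. Speed limits (degrees/s): [159.86, 159.86, 180, 180, 180, 180].

INTERFACE

Orientations are given as a 3x3 rotation matrix whose columns are the frame's x, y, z axes.
In Python, from rig import manip gives the robot as it stands.
- The arm moves only by the shell command python3 -m pendant 'ROWS' [FORCE]. ROWS is JSON, one flat list of numbers, 5 for each row, row after row: the opening in per cent of the stroke, from 0 (shut) to 100 (fully open), then the shift along the tool's x, y, z in m, then the turn about the tool's z in units of 8 degrees (1.0 is 8 degrees). A call has 1 to 5 rows; each row is the pose to reach, as a shift and turn from the pose commanded when the call began, along the tool's axes at that moment; what a row does not reach only later rows make up. A row lasts 1/10 s, in which the tool goes at most 50 mm and 8.59 degrees, less where a joint would pass 70% of its speed; a pose out of reach is approached as far as the arm can. A call with a gripper value outside its range is refused whole. The fingers move at their own pace and stop on an object; FORCE is the grip in N (left out, the last holds). Time passes only in rows, so rows that repeat a pose let the fingers close. It gives the time, the measured TCP pose, the force, the opening and the grip force at its end, in the units of the state.
- manip.state(): the state, without advancing time (a new reading comes with each control period).
- manip.get_image(name): name is "side" or "top"; returns a dict with "image" (480x640x3 uint8, red, green, blue), "K" (3x3 intrinsics, pixels), "R" (3x3) and "t" (3): a world point X has camera coordinates R X + t. Camera axes: x right, y down, z forward; pixel columns grow to the right and rows downward; lengths in m; the calibration is good to about 2 mm. A picture is of the moment at which its call begins. There is no depth.
- manip.close_job(): hands the job in; it is judged then, once.
The state is a dict: "time_s": time; "joint_positions": joint angles; "joint_vel": joint speeds; "joint_efforts": joint torques, N m; "eef_pos": TCP position; "ee_rot": TCP orientation; "contact_force": force on the tool from outside, world axes, zero at the start; "wrist_torque": the same for the moment, N m; "grip_width": finger opening in m; "gripper_force": force on a finger pad.
Only numpy, scipy, OpenCV 4.12 (cv2) and the standard library are available. Lean on these libraries where they do the work, as an engineer would, in place of code of your own. Each camera call takes 0.05 s, during which the arm holds its last target. There are 200 camera calls.

## Working session

There is one attempt and no reset: what is moved stays moved. The work goes in short steps, Python scripts to look and compute and a shell command to move; the robot and the scene stay as the last step left them, time stands still between calls to the robot, and variables do not carry over. Pictures are saved under pics/ and viewed, at most 13 in all, crops included, and the job is handed in when it is done.

```bash
ls; mkdir -p pics
python3 - <<'E'
from rig import manip
import cv2
s=manip.state()
for k in s: print(k,s[k])
for n in("side","top"):
    d=manip.get_image(n); cv2.imwrite(f"pics/{n}0.png",d["image"][:,:,::-1])
    print(n,d["K"],d["R"],d["t"], -d["R"].T@d["t"])
E
```

```text
pics
time_s 0.0
joint_positions [ 6.38742573e+01  1.24789357e+01  9.25293624e+01 -3.26416453e-04
  7.51327650e+01 -6.42885699e+00]
joint_vel [-0.06261608 -0.03526123 -0.01060031 -0.04119475 -0.03304342 -0.08036401]
joint_efforts [-1.38042278e-04 -3.96856427e+01 -3.03847611e+01 -8.79493427e-05
  9.73414339e-03 -4.13511103e-06]
eef_pos [0.21026924 0.58768857 0.22993665]
ee_rot [[-9.41489216e-01  3.37041381e-01 -1.07918530e-03]
 [ 3.37043000e-01  9.41486654e-01 -2.21289300e-03]
 [ 2.70202041e-04 -2.44714674e-03 -9.99996969e-01]]
contact_force [-0.03051412 -0.29073098  0.55532505]
wrist_torque [ 0.03510061 -0.02293941  0.02900283]
gripper_force 0.0
grip_width 0.08535940656061464
side [[523.13199273   0.         323.2252165 ]
 [  0.         523.13199273 245.9819557 ]
 [  0.           0.           1.        ]] [[ 0.9998167   0.01503829  0.01185011]
 [ 0.01824471 -0.56065098 -0.8278512 ]
 [-0.0058057   0.82791565 -0.56082258]] [-0.57954265  0.10712985  0.89118651] [ 0.58265583 -0.66904947  0.59535273]
top [[481.8338932    0.         320.43678445]
 [  0.         481.8338932  235.98244814]
 [  0.           0.           1.        ]] [[-0.02441705 -0.99966936 -0.00806089]
 [-0.99113032  0.02526054 -0.1304707 ]
 [ 0.13063118  0.00480369 -0.9914194 ]] [0.0822276  0.56712765 0.92978576] [0.44264615 0.06340806 0.996464  ]
```

View pics/side0.png

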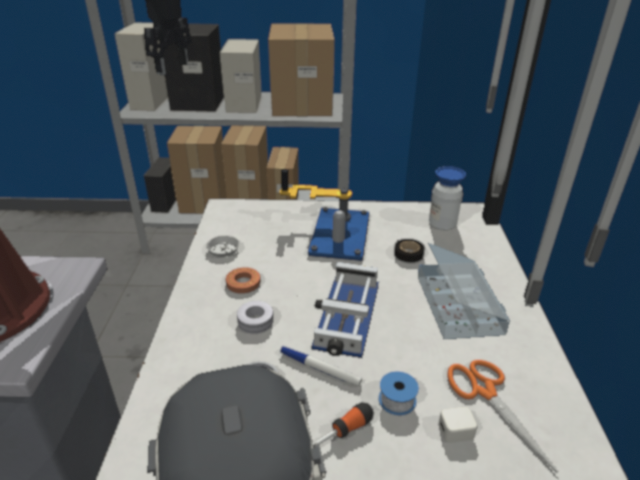

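View pics/top0.png

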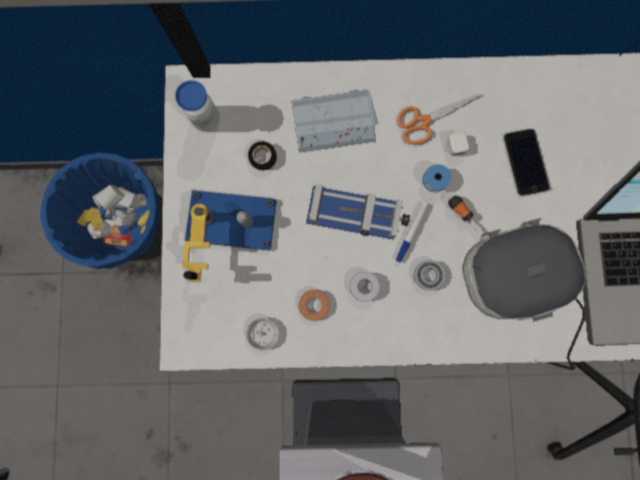

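The side view shows the washer (243,280), spacer (255,318), shaft (339,225) and handle (285,180); the bearing is hidden behind the pouch. The top view shows the bearing (429,274), spacer (365,286), washer (314,304), shaft nose (243,217), pivot (199,212), handle (192,275) and dish (263,333).

Run:
```python
import cv2,numpy as np
t=cv2.imread("pics/top0.png");s=cv2.imread("pics/side0.png")
a=cv2.resize(t[165:355,180:460],None,fx=2.85,fy=2.85,interpolation=cv2.INTER_CUBIC)
a=a[:400*2]
b=cv2.resize(s[160:345,200:400],None,fx=3.2,fy=3.2,interpolation=cv2.INTER_CUBIC)
cv2.imwrite("pics/a.png",a);cv2.imwrite("pics/b.png",b)
```

```text
(no output)
```

View pics/a.png

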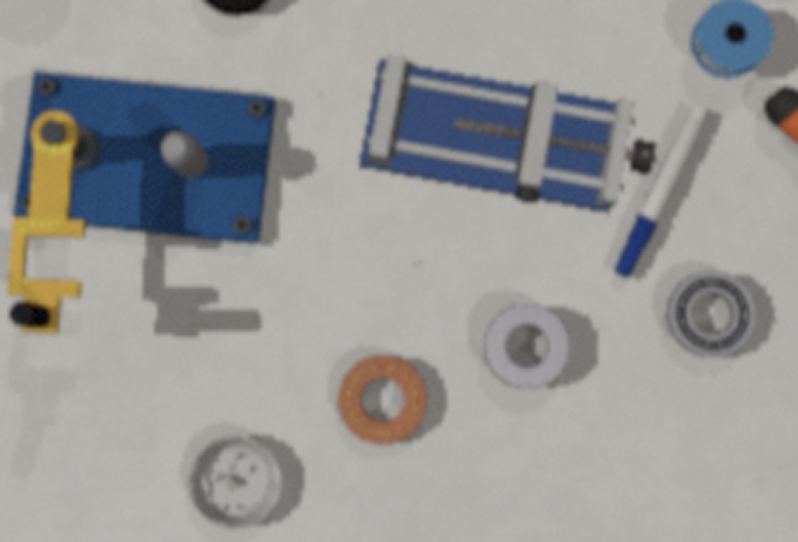

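View pics/b.png

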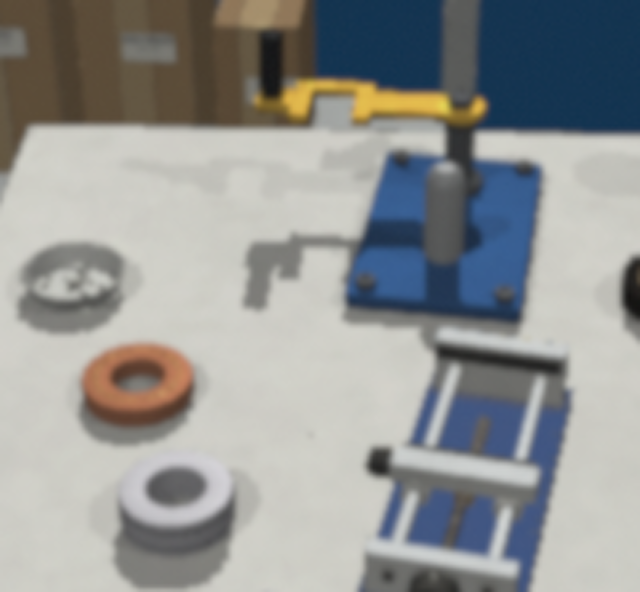

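Top crop: bearing (711,314), spacer (527,345), washer (384,399), nose (174,143), pivot (53,132), handle (25,315). Side crop: washer top face (138,379), spacer top face (177,489), nose (446,166). I'll refine these with masks and circles, then cast rays.

```bash
cat > h.py <<'E'
import cv2,numpy as np
from rig import manip
def cam(n):
    d=manip.get_image(n); return d
def ray(d,u,v):
    r=d["R"].T@np.linalg.solve(d["K"],[u,v,1.]); return -d["R"].T@d["t"], r/np.linalg.norm(r)
def onz(d,u,v,z):
    c,r=ray(d,u,v); return c+r*(z-c[2])/r[2]
def tri(d1,p1,d2,p2):
    c1,r1=ray(d1,*p1);c2,r2=ray(d2,*p2)
    k=np.linalg.lstsq(np.c_[r1,-r2],c2-c1,rcond=None)[0]
    a=c1+r1*k[0];b=c2+r2*k[1]; return (a+b)/2,np.linalg.norm(a-b)
def biggest(m):
    c,_=cv2.findContours(m,cv2.RETR_EXTERNAL,cv2.CHAIN_APPROX_NONE); return max(c,key=cv2.contourArea)
E
python3 - <<'E'
from h import *
T=cam("top");S=cam("side")
A=lambda x,y:(x/2.85+180,y/2.85+165)
B=lambda x,y:(x/3.2+200,y/3.2+160)
f=4
g=cv2.GaussianBlur(cv2.cvtColor(cv2.resize(T["image"],None,fx=f,fy=f,interpolation=cv2.INTER_CUBIC),cv2.COLOR_RGB2GRAY),(0,0),2)
for n,p,z,R in(("bearing",A(711,314),.016,.031),("spacer",A(527,345),.022,.030),("washer",A(384,399),.014,.032)):
    x,y=[int(q) for q in p]; o=24
    rp=R*T["K"][0,0]/.985*f
    c=cv2.HoughCircles(g[(y-o)*f:(y+o)*f,(x-o)*f:(x+o)*f],cv2.HOUGH_GRADIENT,1.5,200,param1=60,param2=15,minRadius=int(rp*.9),maxRadius=int(rp*1.12))
    q=None
    if c is not None:
        q=((c[0,0,0]+.5)/f-.5+x-o,(c[0,0,1]+.5)/f-.5+y-o)
        print(n,"hough",q,c[0,0,2]/rp,onz(T,*q,z).round(4))
    print(n,"eye",p,onz(T,*p,z).round(4))
for n,pt,ps in(("washer",A(384,399),B(138,379)),("spacer",A(527,345),B(177,489)),("nose",A(174,143),B(446,166)),("handletop",A(18,315),B(270,35))):
    print(n,tri(T,pt,S,ps))
hsv=cv2.cvtColor(T["image"],cv2.COLOR_RGB2HSV)
m=cv2.inRange(hsv,(100,120,40),(125,255,255));m[:170]=0;m[260:]=0;m[:,:182]=0;m[:,285:]=0
c=cv2.convexHull(biggest(m)); r=cv2.minAreaRect(c)
P=np.array([onz(T,u,v,.012)for u,v in cv2.boxPoints(r)]);print(P.round(4),P.mean(0));print([np.linalg.norm(P[i]-P[i-1]).round(4) for i in range(4)])
for p in((36,72),(275,98),(263,243),(15,213)):print(onz(T,*A(*p),.012).round(4))
o=cv2.inRange(hsv,(3,110,80),(18,255,255));o[:285]=0;o[330:]=0;o[:,:290]=0;o[:,340:]=0
e=cv2.fitEllipse(cv2.convexHull(biggest(o)));print("washer mask",e,onz(T,*e[0],.012))
print("pivot",onz(T,*A(53,132),.08),"keeper edge",onz(T,*A(25,318),.0735),"tape",onz(T,262,155,.019),"dish",onz(T,*A(236,481),.014))
E
```

```text
bearing hough (np.float32(435.9375), np.float32(275.1875)) 1.006474699718551 [ 0.4857 -0.1639  0.016 ]
bearing eye (429.4736842105263, 275.17543859649123) [ 0.4861 -0.1508  0.016 ]
spacer hough (np.float32(376.9375), np.float32(286.1875)) 0.8935176534330501 [ 0.4664 -0.0429  0.022 ]
spacer eye (364.9122807017544, 286.0526315789474) [ 0.4672 -0.0188  0.022 ]
washer hough (np.float32(319.4375), np.float32(305.5625)) 1.0764375058766722 [0.4305 0.0736 0.014 ]
washer eye (314.7368421052631, 305.0) [0.4319 0.0831 0.014 ]
washer (array([0.43221969, 0.08322702, 0.01123736]), np.float64(0.000715447002020789))
spacer (array([ 0.4675494 , -0.01896352,  0.01952803]), np.float64(0.0005013740784456071))
nose (array([0.60802886, 0.22106267, 0.07432465]), np.float64(0.0016556799087419733))
handletop (array([0.4925424 , 0.31488465, 0.11488274]), np.float64(0.0008994450060118038))
[[0.5713 0.3452 0.012 ]
 [0.6762 0.3343 0.012 ]
 [0.651  0.1601 0.012 ]
 [0.5468 0.1733 0.012 ]] [0.61134365 0.25322913 0.012     ]
[np.float64(0.1736), np.float64(0.1055), np.float64(0.176), np.float64(0.105)]
[0.6756 0.333  0.012 ]
[0.6516 0.1578 0.012 ]
[0.5453 0.1678 0.012 ]
[0.5717 0.3472 0.012 ]
washer mask ((313.8666076660156, 304.7271728515625), (29.14871597290039, 29.420886993408203), 62.06181716918945) [0.43246594 0.08489141 0.012     ]
pivot [0.61754961 0.30242757 0.08      ] keeper edge [0.49228799 0.32187562 0.0735    ] tape [0.74559327 0.18633162 0.019     ] dish [0.37733662 0.18851448 0.014     ]
```

```bash
cat > go.py <<'E'
# usage: go.py x y z : remaining shift in tool axes + turn units so that tool y lies along fixture x
import sys,numpy as np
from rig import manip
s=manip.state();R=np.array(s["ee_rot"]);p=np.array(s["eef_pos"])
g=np.array([float(v) for v in sys.argv[1:4]])
yaw=np.degrees(np.arctan2(R[1,1],R[0,1]));d=(yaw+8.1+90)%180-90
print("t",s["time_s"],"p",p.round(4),"shift",(R.T@(g-p)).round(4),"turn",round(d/8,2),"tilt",R[:,2].round(3)[:2],"F",np.round(s["contact_force"],1),"w",round(s["grip_width"],4),"gf",round(s["gripper_force"],1),"j",np.round(s["joint_positions"],0))
E
python3 -m pendant '[100,-0.03,-0.04,0,1, 100,-0.06,-0.075,0,2, 100,-0.095,-0.115,0,3, 100,-0.13,-0.15,0,4, 100,-0.16,-0.19,0,5]'; python3 go.py .486 -.151 .12
```

```text
time_s: 0.7
eef_pos: [0.2971, 0.3564, 0.2312]
ee_rot: [[-0.5, 0.866, 0.001], [0.866, 0.5, 0.0], [-0.0, 0.001, -1.0]]
contact_force: [0.6, -0.8, 0.2]
grip_width: 0.0852
gripper_force: 0.0
t 0.7 p [0.2971 0.3564 0.2312] shift [-0.5339 -0.0903  0.1114] turn 4.76 tilt [0.001 0.   ] F [ 0.6 -0.8  0.2] w 0.0852 gf 0.0 j [ 42.  -8. 113.  -0.  74.  12.]
```

```bash
python3 -m pendant '[100,-0.05,-0.008,0,1, 100,-0.1,-0.016,0.01,2, 100,-0.148,-0.025,0.02,3, 100,-0.196,-0.033,0.03,4, 100,-0.244,-0.041,0.04,4.76]' >/dev/null; python3 go.py .486 -.151 .12
```

```text
t 1.2 p [0.3839 0.1263 0.1915] shift [-0.2603  0.1398  0.0715] turn 0.01 tilt [0.001 0.   ] F [ 1.3  0.9 -0.2] w 0.0854 gf 0.0 j [  8. -14. 123.   0.  71.  16.]
```

```bash
python3 -m pendant '[100,-0.04,0.022,0.01,0, 100,-0.08,0.044,0.02,0, 100,-0.12,0.066,0.03,0, 100,-0.16,0.088,0.04,0, 100,-0.2,0.11,0.05,0]' >/dev/null
python3 -m pendant '[100,-0.03,0.015,0.01,0, 100,-0.06,0.03,0.02,0, 100,-0.06,0.03,0.02,0, 100,-0.06,0.03,0.02,0]' >/dev/null; python3 go.py .486 -.151 -.003
python3 - <<'E'
from h import *
t=cam("top")["image"];c=cv2.resize(t[230:320,380:480],None,fx=5,fy=5,interpolation=cv2.INTER_CUBIC)
s=cam("side")["image"][260:440,180:400];s=cv2.resize(s,None,fx=2.5,fy=2.5)
h=450;cv2.imwrite("pics/c.png",np.hstack([c,cv2.resize(s,(300,h))])[:,:,::-1])
E
```

```text
t 2.1 p [ 0.4867 -0.1486  0.121 ] shift [-2.50e-03 -1.00e-04  1.24e-01] turn 0.03 tilt [-0.002  0.001] F [ 0.1  0.  -0.1] w 0.0855 gf 0.0 j [-25.   6. 113.   0.  61. -17.]
```

View pics/c.png

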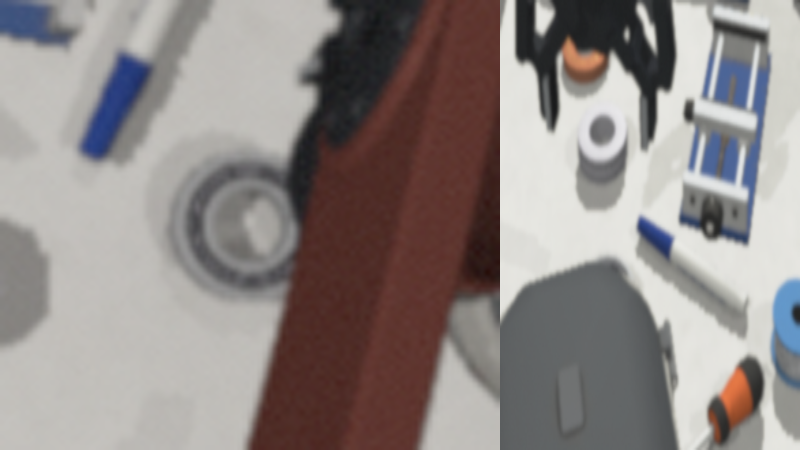

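The bearing is visible at crop (240,225), unmoved, and the gripper is above it. Descend and grasp.

```bash
python3 -m pendant '[100,-0.0025,0,0.03,0, 100,-0.0025,0,0.06,0, 100,-0.0025,0,0.085,0, 100,-0.0025,0,0.11,0, 100,-0.0025,0,0.12,0]' 50 >/dev/null
python3 -m pendant '[100,0,0,0.004,0,100,0,0,0.004,0]' >/dev/null; python3 go.py .486 -.151 -.003
python3 -m pendant '[40,0,0,0,0,40,0,0,0,0,40,0,0,0,0,40,0,0,0,0,40,0,0,0,0]' 50 >/dev/null; python3 go.py .486 -.151 -.003
```

```text
t 2.9 p [ 0.4871 -0.1505 -0.002 ] shift [-0.0007 -0.0011  0.001 ] turn 0.05 tilt [ 0. -0.] F [ 0.3 -0.1 -0.5] w 0.0852 gf 0.0 j [-25.  18. 115.   0.  47. -17.]
t 3.4 p [ 4.880e-01 -1.514e-01 -4.000e-04] shift [ 0.0001 -0.0021  0.0026] turn 0.04 tilt [ 0.002 -0.001] F [-0.5  1.7  6.6] w 0.059 gf 53.4 j [-25.  18. 115.   0.  47. -17.]
```

```bash
python3 -m pendant '[40,0,0,-0.02,0,40,0,0,-0.06,0,40,0,0,-0.1,0,40,0,0,-0.13,0,40,0,0,-0.13,0]' >/dev/null; python3 go.py .6065 .219 .12
```

```text
t 3.9 p [ 0.4911 -0.1529  0.1339] shift [0.3842 0.0638 0.0132] turn 0.04 tilt [ 0.011 -0.005] F [ 0.7 -0.6 -1.8] w 0.0593 gf 55.3 j [-25.   5. 112.   0.  62. -17.]
```

```bash
python3 -m pendant '[40,0.03,0.004,0,0,40,0.075,0.012,0,0,40,0.12,0.02,0,0,40,0.165,0.027,0,0,40,0.21,0.035,0,0]' >/dev/null
python3 -m pendant '[40,0.045,0.008,0,0,40,0.085,0.014,0,0,40,0.115,0.019,0,0,40,0.13,0.021,0,0,40,0.13,0.021,0,0]' >/dev/null
python3 -m pendant '[40,0,0,0,0,40,0,0,0,0]' >/dev/null
python3 go.py .6065 .219 .12
python3 - <<'E'
from h import *
t=cam("top");s=cam("side")
np.savez("d.npz",t=t["image"],s=s["image"])
c=cv2.resize(t["image"][150:290,180:340],None,fx=2.5,fy=2.5,interpolation=cv2.INTER_CUBIC)
b=cv2.resize(s["image"][120:260,270:430],None,fx=2.5,fy=2.5,interpolation=cv2.INTER_CUBIC)
cv2.imwrite("pics/d.png",np.hstack([c,b])[:,:,::-1])
E
```

```text
t 5.1 p [0.5877 0.1766 0.1271] shift [0.0445 0.0128 0.007 ] turn 0.03 tilt [-0.001 -0.001] F [-0.1  0.5 -1. ] w 0.059 gf 55.3 j [10. 17. 99. -0. 64. 18.]
```

View pics/d.png

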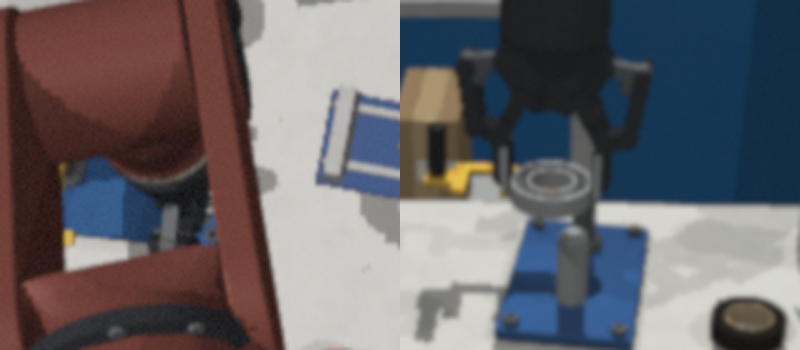

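The side picture shows the bearing held level, top face centred at about crop (553,180) → pixel (331,192), with the shaft nose at (573,232) → (339,213).

Run:
```python
from h import *
S=cam("side");s=manip.state();p=np.array(s["eef_pos"]);R=np.array(s["ee_rot"])
im=cv2.resize(S["image"][185:215,305:360],None,fx=1,fy=1)
c=onz(S,331.2,192,p[2]+.0164);print("bearing-tcp in tool xy",(R.T@(c-p)).round(4),c)
# shaft axis pixel: foot and nose predictions vs image
for q in((.6065,.219,.075),(.6065,.219,.065),(.6065,.219,.012)):
    x=S["K"]@(S["R"]@np.array(q)+S["t"]);print(q,(x[:2]/x[2]).round(1), "crop",((x[:2]/x[2]-[270,120])*2.5+[400,0]).round(0))
# shaft centre columns: gray, low-saturation pixels against blue plate
h=cv2.cvtColor(S["image"],cv2.COLOR_RGB2HSV)
for v in range(210,243,4):
    r=np.where(h[v,325:352,1]<110)[0]+325;print(v,r.min() if len(r) else None,r.max() if len(r) else None,end="; ")
```

```text
bearing-tcp in tool xy [-0.0041  0.0023 -0.0164] [0.58983052 0.17255644 0.14394719]
(0.6065, 0.219, 0.075) [339. 212.] crop [573. 230.]
(0.6065, 0.219, 0.065) [338.9 216.4] crop [572. 241.]
(0.6065, 0.219, 0.012) [338.1 238.8] crop [570. 297.]
210 325 351; 214 333 350; 218 333 349; 222 333 345; 226 333 345; 230 332 345; 234 332 345; 238 332 344; 242 335 341;
```

```bash
python3 -m pendant '[40,0.02,0.005,0,0,40,0.0465,0.0118,0,0,40,0.0465,0.0118,0.02,0,40,0.0465,0.0118,0.035,0,40,0.0465,0.0118,0.035,0]' >/dev/null
python3 -m pendant '[40,0,0,0,0,40,0,0,0,0]' >/dev/null
python3 go.py .6065 .219 .12
python3 - <<'E'
from h import *
s=cam("side")
b=cv2.resize(s["image"][170:260,290:390],None,fx=6,fy=6,interpolation=cv2.INTER_CUBIC)
cv2.imwrite("pics/e.png",b[:,:,::-1])
E
```

```text
t 5.95 p [0.6067 0.2223 0.0932] shift [-0.0033  0.0002 -0.0268] turn 0.03 tilt [0.001 0.   ] F [ 0.8  1.1 -2.6] w 0.0591 gf 55.2 j [14. 23. 95. -0. 62. 22.]
```

View pics/e.png

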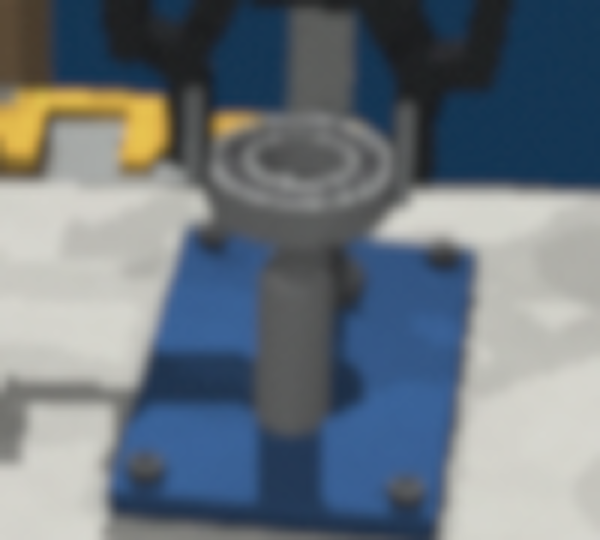

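The side crop shows the bearing centred at (302,160), within about 1 mm of the extended shaft axis (≈299). Lower it, watching force.

```bash
python3 -m pendant '[40,0,-0.0005,0.01,0,40,0,-0.0005,0.02,0,40,0,-0.0005,0.028,0,40,0,-0.0005,0.034,0,40,0,-0.0005,0.04,0]' | grep force; python3 go.py .6065 .219 .0125
```

```text
contact_force: [-0.9, -0.9, -2.0]
gripper_force: 55.3
t 6.5 p [0.6054 0.2228 0.0515] shift [-0.0036  0.0016  0.039 ] turn 0.04 tilt [-0.001 -0.   ] F [-0.9 -0.9 -2. ] w 0.0588 gf 55.3 j [14. 26. 96.  0. 58. 22.]
```

```bash
python3 -m pendant '[40,0,0,0.008,0,40,0,0,0.016,0,40,0,0,0.023,0,40,0,0,0.03,0,40,0,0,0.033,0]' | grep force; python3 go.py .6065 .219 .0125
python3 -m pendant '[40,0,0,0.001,0,40,0,0,0.002,0,40,0,0,0.003,0,40,0,0,0.004,0,40,0,0,0.004,0]' | grep force; python3 go.py .6065 .219 .0125
```

```text
contact_force: [-1.0, 0.5, -2.3]
gripper_force: 55.3
t 7.0 p [0.6052 0.2227 0.0184] shift [-0.0035  0.0018  0.0059] turn 0.04 tilt [-0.002 -0.   ] F [-1.   0.5 -2.3] w 0.0594 gf 55.3 j [14. 29. 96.  0. 55. 22.]
contact_force: [-0.4, -1.0, -2.3]
gripper_force: 55.3
t 7.5 p [0.6059 0.2229 0.0157] shift [-0.0038  0.0011  0.0032] turn 0.04 tilt [0. 0.] F [-0.4 -1.  -2.3] w 0.0592 gf 55.3 j [14. 29. 96.  0. 55. 22.]
```

```bash
python3 -m pendant '[40,0,0,0.001,0,40,0,0,0.002,0,40,0,0,0.003,0,40,0,0,0.003,0]' | grep force; python3 go.py .6065 .219 .0125
python3 -m pendant '[40,0,0,0.001,0,40,0,0,0.001,0,40,0,0,0.001,0]' | grep force; python3 go.py .6065 .219 .0125
```

```text
contact_force: [-0.4, 0.6, -1.5]
gripper_force: 55.3
t 7.9 p [0.6056 0.2228 0.0123] shift [-0.0037  0.0014 -0.0002] turn 0.04 tilt [-0. -0.] F [-0.4  0.6 -1.5] w 0.0595 gf 55.3 j [14. 29. 96. -0. 55. 22.]
contact_force: [-0.7, -1.0, -0.2]
gripper_force: 55.4
t 8.2 p [0.606  0.223  0.0118] shift [-0.0038  0.001  -0.0007] turn 0.04 tilt [0. 0.] F [-0.7 -1.  -0.2] w 0.0593 gf 55.4 j [14. 29. 96.  0. 54. 22.]
```

```bash
python3 -m pendant '[40,0,0,0.001,0,40,0,0,0.001,0]' | grep contact
python3 -m pendant '[100,0,0,0,0,100,0,0,0,0,100,0,0,0,0,100,0,0,0,0]'|grep -E "force|width";python3 go.py .6065 .219 .0125
```

```text
contact_force: [-2.7, -0.2, 4.2]
contact_force: [-0.7, 0.1, -0.2]
grip_width: 0.0852
gripper_force: 0.0
t 8.8 p [0.6059 0.2229 0.0105] shift [-0.0038  0.0012 -0.002 ] turn 0.04 tilt [0. 0.] F [-0.7  0.1 -0.2] w 0.0852 gf 0.0 j [14. 30. 96.  0. 54. 22.]
```

```bash
python3 -m pendant '[100,0,0,-0.02,0,100,0,0,-0.05,0,100,0,0,-0.085,0,100,0,0,-0.11,0,100,0,0,-0.11,0]' >/dev/null
python3 -m pendant '[100,-0.045,-0.02,0,0,100,-0.09,-0.042,0,0,100,-0.135,-0.062,0,0,100,-0.18,-0.082,0,0,100,-0.225,-0.1,0,0]' >/dev/null
python3 go.py .467 -.019 .002
```

```text
t 9.8 p [0.4739 0.0124 0.1191] shift [-0.032  -0.0024  0.1171] turn 0.05 tilt [-0.002  0.   ] F [-0.1 -2.   0.5] w 0.0854 gf 0.0 j [ -7.   2. 118.  -0.  61.   1.]
```

```bash
python3 -m pendant '[100,-0.02,-0.002,0,0,100,-0.032,-0.0024,0.02,0,100,-0.032,-0.0024,0.05,0,100,-0.032,-0.0024,0.08,0,100,-0.032,-0.0024,0.1,0]' >/dev/null
python3 -m pendant '[100,0,0,0.008,0,100,0,0,0.016,0,100,0,0,0.016,0]' >/dev/null
python3 go.py .467 -.019 .002
python3 -m pendant '[40,0,0,0,0,40,0,0,0,0,40,0,0,0,0,40,0,0,0,0,40,0,0,0,0]' 50 >/dev/null
python3 go.py .467 -.019 .002
```

```text
t 10.6 p [ 0.469  -0.0177  0.0038] shift [-0.0016 -0.0018  0.0018] turn 0.04 tilt [-0.002  0.   ] F [-0.2  0.3  0.3] w 0.0858 gf 0.0 j [-11.  13. 120.  -0.  47.  -3.]
t 11.1 p [ 0.4704 -0.0179  0.0064] shift [-0.0015 -0.0032  0.0044] turn 0.04 tilt [ 0.001 -0.   ] F [-4.   0.5  6.4] w 0.0586 gf 51.9 j [-11.  13. 120.  -0.  47.  -3.]
```

```bash
python3 -m pendant '[40,0,0,0,0,40,0,0,-0.001,0]' >/dev/null
python3 go.py .467 -.019 .002
python3 -m pendant '[40,0,0,-0.02,0,40,0,0,-0.06,0,40,0,0,-0.1,0,40,0,0,-0.13,0,40,0,0,-0.13,0]' >/dev/null
python3 go.py .606 .2225 .13
```

```text
t 11.3 p [ 0.4705 -0.018   0.0067] shift [-0.0015 -0.0034  0.0047] turn 0.04 tilt [ 0.002 -0.   ] F [-0.1 -0.2 -2.1] w 0.0581 gf 53.5 j [-11.  13. 120.  -0.  47.  -3.]
t 11.8 p [ 0.4742 -0.0187  0.1415] shift [0.2568 0.0978 0.0125] turn 0.04 tilt [ 0.012 -0.002] F [ 1.1 -1.  -1.1] w 0.0579 gf 54.1 j [-11.  -1. 117.   0.  63.  -3.]
```

```bash
python3 -m pendant '[40,0.03,0.012,0,0,40,0.07,0.027,0,0,40,0.115,0.044,0,0,40,0.16,0.061,0,0,40,0.205,0.078,0,0]' >/dev/null
python3 -m pendant '[40,0.03,0.012,0,0,40,0.048,0.019,0,0,40,0.053,0.021,0.02,0,40,0.053,0.021,0.035,0,40,0.053,0.021,0.035,0]' >/dev/null
python3 -m pendant '[40,0,0,0,0,40,0,0,0,0]' >/dev/null
python3 go.py .606 .2225 .13
python3 - <<'E'
from h import *
s=cam("side")
b=cv2.resize(s["image"][170:260,290:390],None,fx=6,fy=6,interpolation=cv2.INTER_CUBIC)
cv2.imwrite("pics/f.png",b[:,:,::-1])
p=manip.state()["eef_pos"]
for q in((.6065,.219,p[2]-.0064+.022),(.6065,.219,.028)):
    x=s["K"]@(s["R"]@np.array(q)+s["t"]);print(((x[:2]/x[2]-[290,170])*6+2.5).round(0))
E
```

```text
t 13.0 p [0.6028 0.2238 0.101 ] shift [-0.0008  0.0034 -0.029 ] turn 0.03 tilt [0.001 0.   ] F [ 0.2  0.9 -0.5] w 0.058 gf 54.0 j [14. 22. 95. -0. 63. 22.]
[300. 141.]
[293. 376.]
```

View pics/f.png

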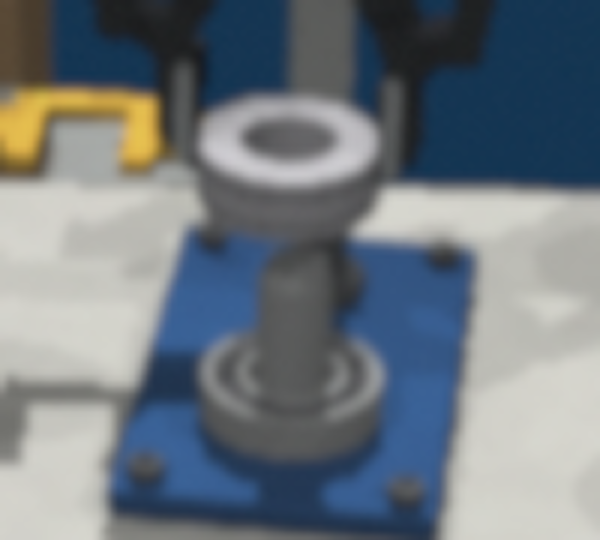

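The bearing is seated concentric (292,377); the spacer top face is at (291,140) and should be at (300,141), so shift about 3 mm along tool y and lower.

```bash
python3 -m pendant '[40,0,0.003,0,0,40,0,0.003,0.01,0,40,0,0.003,0.02,0,40,0,0.003,0.028,0,40,0,0.003,0.036,0]' | grep contact; python3 go.py .6065 .2225 .0344
python3 -m pendant '[40,0,0,0.007,0,40,0,0,0.014,0,40,0,0,0.02,0,40,0,0,0.025,0,40,0,0,0.026,0]' | grep contact; python3 go.py .6065 .2225 .0344
```

```text
contact_force: [-0.5, 0.3, -0.6]
t 13.55 p [0.6048 0.2237 0.063 ] shift [-0.001   0.0019  0.0286] turn 0.04 tilt [-0.002 -0.   ] F [-0.5  0.3 -0.6] w 0.0579 gf 54.0 j [14. 25. 96. -0. 59. 22.]
contact_force: [0.1, 0.2, -0.6]
t 14.05 p [0.605  0.2238 0.0377] shift [-0.0011  0.0016  0.0033] turn 0.04 tilt [-0.001 -0.   ] F [ 0.1  0.2 -0.6] w 0.058 gf 54.0 j [14. 27. 96.  0. 57. 22.]
```

```bash
python3 -m pendant '[40,0,0,0.001,0,40,0,0,0.002,0,40,0,0,0.002,0]' | grep contact
python3 -m pendant '[40,0,0,0.001,0,40,0,0,0.001,0]' | grep contact
python3 -m pendant '[40,0,0,0.001,0,40,0,0,0.001,0]' | grep contact;python3 go.py .6065 .2225 .0344
```

```text
contact_force: [-0.6, -0.1, -2.2]
contact_force: [-0.2, -0.3, -1.4]
contact_force: [0.3, -1.0, -1.9]
t 14.75 p [0.6056 0.224  0.0346] shift [-0.0013  0.0011  0.0002] turn 0.04 tilt [ 0. -0.] F [ 0.3 -1.  -1.9] w 0.0582 gf 54.0 j [14. 28. 96. -0. 57. 22.]
```

```bash
python3 -m pendant '[40,0,0,0.001,0,40,0,0,0.001,0]' | grep -E "contact|pos"
python3 -m pendant '[40,0,0,0.001,0,40,0,0,0.001,0]' | grep -E "contact|pos"
```

```text
eef_pos: [0.6056, 0.2239, 0.0344]
contact_force: [-2.7, -0.6, 4.0]
eef_pos: [0.6057, 0.224, 0.0344]
contact_force: [-4.7, -1.2, 9.1]
```

Contact at the expected height. Ease off, release, and go for the washer.

```bash
python3 -m pendant '[40,0,0,-0.001,0,100,0,0,-0.001,0,100,0,0,-0.001,0,100,0,0,-0.001,0,100,0,0,-0.001,0]'|grep -E "contact|width"
python3 -m pendant '[100,0,0,-0.02,0,100,0,0,-0.05,0,100,0,0,-0.085,0,100,0,0,-0.1,0,100,0,0,-0.1,0]' >/dev/null
python3 go.py .432 .0838 -.002
```

```text
contact_force: [0.2, -0.1, -0.1]
grip_width: 0.0854
t 16.15 p [0.6081 0.2246 0.137 ] shift [-0.1637 -0.1563  0.1376] turn 0.04 tilt [0.007 0.002] F [-0.4  0.5  0.5] w 0.0855 gf 0.0 j [14. 20. 94.  0. 66. 22.]
```

```bash
python3 -m pendant '[100,-0.03,-0.03,0,0,100,-0.065,-0.062,0,0,100,-0.1,-0.095,0,0,100,-0.133,-0.127,0,0,100,-0.1637,-0.1563,0,0]' >/dev/null
python3 -m pendant '[100,0,0,0,0,100,0,0,0.04,0,100,0,0,0.08,0,100,0,0,0.1,0,100,0,0,0.115,0]' >/dev/null
python3 go.py .432 .0838 -.001
```

```text
t 17.15 p [0.4259 0.083  0.0151] shift [0.0017 0.006  0.0161] turn 0.04 tilt [-0.006 -0.   ] F [-0.  -0.2 -0.1] w 0.0854 gf 0.0 j [  2.   8. 125.   0.  47.  10.]
```

```bash
python3 -m pendant '[100,0.001,0.004,0,0,100,0.001,0.004,0.008,0,100,0.001,0.004,0.014,0,100,0.001,0.004,0.014,0]' >/dev/null
python3 go.py .432 .0838 -.001
python3 -m pendant '[40,0,0,0,0,40,0,0,0,0,40,0,0,0,0,40,0,0,0,0,40,0,0,0,0]' 50 >/dev/null
python3 -m pendant '[40,0,0,0,0,40,0,0,0,0]' >/dev/null
python3 go.py .432 .0838 -.001
```

```text
t 17.55 p [0.4324 0.0834 0.0042] shift [ 0.0003 -0.0005  0.0052] turn 0.04 tilt [-0.001 -0.   ] F [ 0.3  0.  -0.2] w 0.0854 gf 0.0 j [  2.  10. 124.   0.  46.  10.]
t 18.25 p [0.433  0.0834 0.0058] shift [ 0.0002 -0.0011  0.0068] turn 0.04 tilt [0. 0.] F [-3.1  0.3  6.1] w 0.0602 gf 52.3 j [  2.  10. 124.   0.  46.  10.]
```

The grip is shallow; regrip about 5 mm lower.

```bash
python3 -m pendant '[100,0,0,0,0,100,0,0,0,0,100,0,0,0,0,100,0,0,0.003,0,100,0,0,0.006,0]' >/dev/null
python3 -m pendant '[100,0,0,0,0]' >/dev/null
python3 go.py .432 .0838 -.001
python3 -m pendant '[40,0,0,0,0,40,0,0,0,0,40,0,0,0,0,40,0,0,0,0,40,0,0,0,0]' 50 >/dev/null
python3 -m pendant '[40,0,0,0,0,40,0,0,-0.001,0]' >/dev/null
python3 go.py .432 .0838 -.001
python3 -m pendant '[40,0,0,-0.02,0,40,0,0,-0.06,0,40,0,0,-0.1,0,40,0,0,-0.135,0,40,0,0,-0.135,0]' >/dev/null
python3 go.py .6065 .2225 .14
```

```text
t 18.85 p [ 0.432   0.0833 -0.0021] shift [ 0.0005 -0.     -0.0011] turn 0.04 tilt [-0.002 -0.   ] F [0.4 0.2 0.1] w 0.0854 gf 0.0 j [  2.  11. 124.   0.  45.  10.]
t 19.55 p [ 4.327e-01  8.340e-02 -4.000e-04] shift [ 0.0003 -0.0007  0.0006] turn 0.04 tilt [0. 0.] F [-0.1 -0.2 -1.4] w 0.061 gf 54.2 j [  2.  11. 124.   0.  45.  10.]
t 20.05 p [0.4373 0.0836 0.14  ] shift [0.1605 0.1489 0.0021] turn 0.04 tilt [0.012 0.   ] F [ 0.5  0.6 -0.6] w 0.0611 gf 54.9 j [  2.  -5. 121.  -0.  63.  10.]
```

```bash
python3 -m pendant '[40,0.02,0.018,0,0,40,0.05,0.046,0,0,40,0.085,0.079,0,0,40,0.115,0.107,0,0,40,0.14,0.13,0,0]' >/dev/null
python3 -m pendant '[40,0.015,0.014,0,0,40,0.0205,0.022,0,0,40,0.0205,0.022,0.02,0,40,0.0205,0.022,0.035,0,40,0.0205,0.022,0.035,0]' >/dev/null
python3 -m pendant '[40,0,0,0,0,40,0,0,0,0]' >/dev/null
python3 go.py .6065 .2225 .05
python3 - <<'E'
from h import *
s=cam("side")
b=cv2.resize(s["image"][170:260,290:390],None,fx=6,fy=6,interpolation=cv2.INTER_CUBIC)
cv2.imwrite("pics/g.png",b[:,:,::-1])
p=manip.state()["eef_pos"]
for q in((.6065,.219,p[2]+.014),(.6065,.219,.05)):
    x=s["K"]@(s["R"]@np.array(q)+s["t"]);print(((x[:2]/x[2]-[290,170])*6+2.5).round(0))
o=cv2.inRange(cv2.cvtColor(s["image"],cv2.COLOR_RGB2HSV),(3,100,60),(17,255,255));o[:170]=0;o[240:]=0;o[:,:300]=0;o[:,390:]=0
x,y,w,h=cv2.boundingRect(biggest(o));print("washer box crop",(x-290)*6,(y-170)*6,(x+w-290)*6,(y+h-170)*6)
E
```

```text
t 21.25 p [0.6052 0.2215 0.1002] shift [0.0011 0.0011 0.0502] turn 0.04 tilt [0.001 0.   ] F [-0.2 -0.7 -0.3] w 0.0607 gf 54.8 j [14. 22. 95. -0. 63. 22.]
[300. 148.]
[295. 320.]
washer box crop 198 102 390 222
```

View pics/g.png

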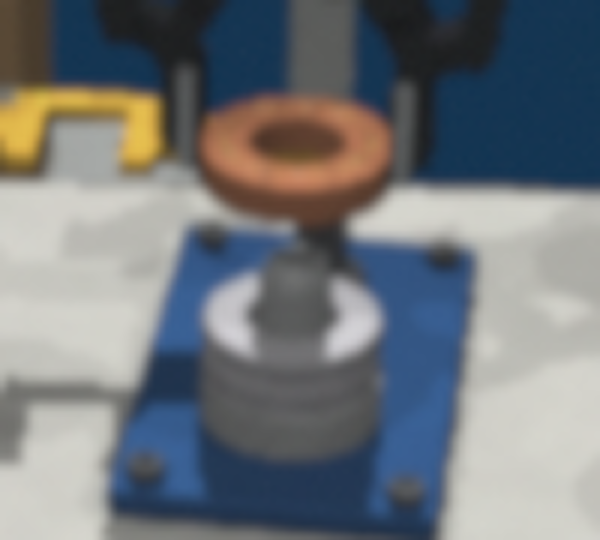

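Spacer is seated (294,320); the washer is at (297,142) against target (300,148). Small correction and lower.

```bash
python3 -m pendant '[40,-0.0015,0.0015,0,0,40,-0.0015,0.0015,0.01,0,40,-0.0015,0.0015,0.02,0,40,-0.0015,0.0015,0.026,0,40,-0.0015,0.0015,0.032,0]' | grep contact; python3 go.py .6065 .2225 .05
python3 -m pendant '[40,0,0,0.005,0,40,0,0,0.01,0,40,0,0,0.013,0,40,0,0,0.015,0,40,0,0,0.015,0]' | grep contact; python3 go.py .6065 .2225 .05
```

```text
contact_force: [0.4, 1.1, -2.1]
t 21.8 p [0.6055 0.2199 0.0661] shift [0.0027 0.0007 0.0161] turn 0.04 tilt [-0.002 -0.   ] F [ 0.4  1.1 -2.1] w 0.0614 gf 54.9 j [14. 25. 96.  0. 60. 22.]
contact_force: [-0.1, 0.9, -0.3]
t 22.3 p [0.6061 0.2201 0.0524] shift [0.0024 0.     0.0024] turn 0.04 tilt [-0. -0.] F [-0.1  0.9 -0.3] w 0.0608 gf 54.9 j [14. 26. 96. -0. 58. 22.]
```

```bash
for i in 1 2; do :; done
python3 -m pendant '[40,0,0,0.001,0,40,0,0,0.001,0]' | grep -E "contact|pos"
python3 -m pendant '[40,0,0,0.001,0,40,0,0,0.001,0]' | grep -E "contact|pos"
python3 -m pendant '[40,0,0,0.001,0,40,0,0,0.001,0]' | grep -E "contact|pos"
```

```text
eef_pos: [0.6064, 0.2202, 0.0518]
contact_force: [0.8, 0.5, -0.7]
eef_pos: [0.6063, 0.2201, 0.0506]
contact_force: [-0.2, -0.1, -1.4]
eef_pos: [0.6062, 0.2201, 0.0495]
contact_force: [-0.2, 0.7, -1.1]
```

```bash
python3 -m pendant '[40,0,0,0.0005,0,40,0,0,0.001,0]' | grep -E "contact|pos"
python3 -m pendant '[40,0,0,0.0005,0,40,0,0,0.001,0]' | grep -E "contact|pos"
```

```text
eef_pos: [0.6063, 0.2201, 0.0492]
contact_force: [-2.5, -0.7, 4.4]
eef_pos: [0.6063, 0.2201, 0.0491]
contact_force: [-4.3, -1.3, 9.1]
```

```bash
python3 -m pendant '[40,0,0,-0.0015,0,100,0,0,-0.0015,0,100,0,0,-0.0015,0,100,0,0,-0.0015,0,100,0,0,-0.0015,0]'|grep -E "contact|width"
python3 -m pendant '[100,0,0,-0.02,0,100,0,0,-0.05,0,100,0,0,-0.085,0,100,0,0,-0.1,0,100,0,0,-0.1,0]' >/dev/null
python3 go.py .4935 .3145 .15
```

```text
contact_force: [0.6, 0.3, -0.1]
grip_width: 0.0854
t 24.3 p [0.6087 0.2207 0.1527] shift [ 0.0773 -0.1269  0.002 ] turn 0.04 tilt [0.007 0.002] F [-0.   0.3  0.6] w 0.0854 gf 0.0 j [14. 19. 93. -0. 67. 22.]
```

```bash
python3 -m pendant '[100,0.015,-0.025,0,1,100,0.03,-0.05,0,2,100,0.045,-0.075,0,3,100,0.06,-0.1,0,4,100,0.0773,-0.1269,0,5]' >/dev/null
python3 -m pendant '[60,0,0,0,1,60,0,0,0,2,60,0,0,0,3,60,0,0,0,4,60,0,0,0,5]' >/dev/null
python3 -m pendant '[60,0,0,0,0.9,60,0,0,0,0.9,60,0,0,0,0.9]' >/dev/null
python3 go.py .4935 .3145 .088
python3 - <<'E'
from h import *
s=cam("side");t=cam("top")
b=cv2.resize(s["image"][100:240,240:400],None,fx=2.5,fy=2.5,interpolation=cv2.INTER_CUBIC)
c=cv2.resize(t["image"][180:320,160:320],None,fx=2.5,fy=2.5,interpolation=cv2.INTER_CUBIC)
cv2.imwrite("pics/i.png",np.hstack([b,c])[:,:,::-1])
E
```

```text
t 25.6 p [0.49   0.3134 0.1473] shift [ 0.0036 -0.0015  0.0593] turn -10.84 tilt [-0.003 -0.001] F [-0.1  0.3  0.2] w 0.0512 gf 0.0 j [ 26.  12. 102.   0.  66. 121.]
```

View pics/i.png

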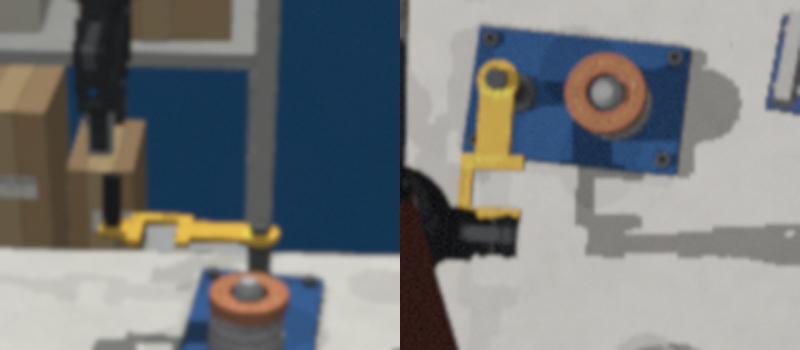

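The stack stands complete and concentric; the near finger is at side crop x≈103, the handle at 111. Correct by about 4 mm and descend.

```bash
python3 -m pendant '[60,0.004,-0.0015,0,0,60,0.004,-0.0015,0.02,0,60,0.004,-0.0015,0.04,0,60,0.004,-0.0015,0.055,0,60,0.004,-0.0015,0.059,0]' 20|grep contact
python3 -m pendant '[27,0,0,0,0,27,0,0,0,0,27,0,0,0,0,27,0,0,0,0]' 20|grep -E "force|width"
python3 go.py .4935 .3145 .088
```

```text
contact_force: [-0.0, -0.0, -0.1]
contact_force: [-0.9, -0.3, 0.3]
grip_width: 0.0229
gripper_force: 0.0
t 26.6 p [0.4959 0.3154 0.0912] shift [-0.0023  0.0011  0.0032] turn -10.86 tilt [0.002 0.001] F [-0.9 -0.3  0.3] w 0.0229 gf 0.0 j [ 26.  17. 103.   0.  60. 121.]
```

```bash
cat > arc.py <<'E'
import numpy as np
from rig import manip
s=manip.state();R=np.array(s["ee_rot"]);p=np.array(s["eef_pos"]);P=np.array([.618,.303]);d=p[:2]-P
th=261.9-np.degrees(np.arctan2(d[1],d[0]))%360
yaw=np.degrees(np.arctan2(R[1,1],R[0,1]))
print("t",s["time_s"],p.round(4),"r",np.linalg.norm(d).round(4),"theta",th.round(1),"tool",round(-8.1-yaw,1),"F tool",(R.T@np.array(s["contact_force"])).round(1),"w",round(s["grip_width"],4),round(s["gripper_force"],1))
E
python3 -m pendant '[27,0.0007,0.0131,0,-0.75,27,0.0027,0.026,0,-1.5,27,0.0061,0.0386,0,-2.25,27,0.0108,0.0508,0,-3,27,0.0167,0.0625,0,-3.75]' >/dev/null; python3 arc.py
python3 -m pendant '[27,0.0007,0.0131,0,-0.75,27,0.0027,0.026,0,-1.5,27,0.0061,0.0386,0,-2.25,27,0.0108,0.0508,0,-3,27,0.0167,0.0625,0,-3.75]' >/dev/null; python3 arc.py
```

```text
t 27.1 [0.5069 0.2515 0.091 ] r 0.1225 theta 57.0 tool 56.6 F tool [ 1.4 -1.4 -0.5] w 0.0232 0.5
t 27.6 [0.5484 0.2018 0.0909] r 0.1228 theta 26.4 tool 26.6 F tool [ 0.6 -0.1 -0.2] w 0.023 0.5
```

```bash
python3 -m pendant '[27,0.0003,0.0087,0,-0.5,27,0.0012,0.0174,0,-1,27,0.0027,0.026,0,-1.5,27,0.0048,0.0345,0,-2,27,0.0075,0.0428,0,-2.5]' >/dev/null; python3 arc.py
python3 -m pendant '[27,0,0.003,0,-0.18,27,0.0002,0.006,0,-0.35,27,0.0004,0.009,0,-0.5,27,0.0006,0.012,0,-0.7]' >/dev/null; python3 arc.py
```

```text
t 28.1 [0.5876 0.1836 0.0907] r 0.1232 theta 6.2 tool 6.7 F tool [ 0.5 -1.7 -0.1] w 0.0231 0.5
t 28.5 [0.5989 0.181  0.0902] r 0.1235 theta 0.8 tool 1.2 F tool [ 1.1 -1.5 -1.2] w 0.0231 0.4
```

Now creep tangentially until the stop is felt.

```bash
python3 -m pendant '[27,0,0.001,0,-0.06,27,0,0.002,0,-0.12,27,0,0.002,0,-0.12]' >/dev/null; python3 arc.py
python3 -m pendant '[27,0,0.001,0,0,27,0,0.002,0,0,27,0,0.002,0,0]' >/dev/null; python3 arc.py
python3 -m pendant '[27,0,0.001,0,0,27,0,0.001,0,0]' >/dev/null; python3 arc.py
```

```text
t 28.8 [0.601  0.1805 0.0901] r 0.1237 theta -0.2 tool 0.3 F tool [-0.9 -0.1  0.1] w 0.0233 0.1
t 29.1 [0.603 0.18  0.09 ] r 0.1239 theta -1.2 tool 0.3 F tool [-0.4 -0.5 -0.4] w 0.0232 0.2
t 29.3 [0.6038 0.1799 0.09  ] r 0.1239 theta -1.5 tool 0.3 F tool [ 0.2 -1.2 -0.8] w 0.0227 0.5
```

```bash
python3 -m pendant '[27,0,0.001,0,0,27,0,0.001,0,0]' >/dev/null; python3 arc.py
python3 -m pendant '[27,0,0.001,0,0,27,0,0.001,0,0]' >/dev/null; python3 arc.py
```

```text
t 29.5 [0.6039 0.1799 0.0899] r 0.1239 theta -1.6 tool 0.3 F tool [ 0.  -3.9 -3.2] w 0.0233 2.1
t 29.7 [0.604  0.1799 0.0899] r 0.1239 theta -1.6 tool 0.3 F tool [-1.4 -6.8 -3.9] w 0.0232 3.4
```

Stop found at the expected angle. Back off, open, lift away and check.

```bash
python3 -m pendant '[27,0,0.001,0,0,27,0,0.001,0,0,27,0,-0.004,0,0]' >/dev/null; python3 arc.py
python3 -m pendant '[45,0,0,0,0,45,0,0,0,0,45,0,0,-0.015,0,45,0,0,-0.04,0,45,0,0,-0.07,0]' >/dev/null
python3 -m pendant '[45,-0.04,0,-0.03,0,45,-0.085,0,-0.05,0,45,-0.13,0,-0.05,0,45,-0.17,0,-0.05,0,45,-0.2,0,-0.05,0]' >/dev/null
python3 -m pendant '[45,-0.04,-0.02,0,0,45,-0.08,-0.04,0,0,45,-0.08,-0.04,0,0,45,-0.08,-0.04,0,0]' >/dev/null;python3 arc.py
python3 - <<'E'
from h import *
s=cam("side");t=cam("top")
b=cv2.resize(s["image"][140:260,260:400],None,fx=2.85,fy=2.85,interpolation=cv2.INTER_CUBIC)
c=cv2.resize(t["image"][150:270,180:320],None,fx=2.85,fy=2.85,interpolation=cv2.INTER_CUBIC)
d=np.vstack([np.hstack([b,c]),cv2.resize(np.hstack([s["image"],t["image"]])[:400],(b.shape[1]*2,250))])
cv2.imwrite("pics/j.png",d[:,:,::-1])
E
```

```text
t 30.0 [0.6025 0.1805 0.0902] r 0.1235 theta -0.9 tool 0.3 F tool [-0.4  0.5  0.6] w 0.0233 0.0
t 31.4 [ 0.5219 -0.0917  0.2115] r 0.4062 theta 5.6 tool 0.5 F tool [ 0.5  0.3 -0.9] w 0.0389 0.0
```

View pics/j.png

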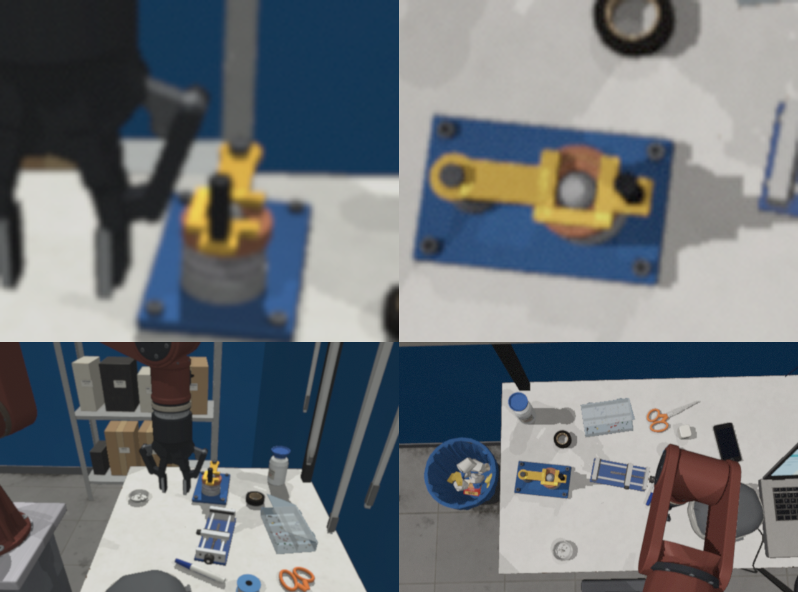

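The keeper lies over the washer along the fixture axis, with the nose in its slot, (577,188) in the top crop. The bystanders have not moved, so I'll hand in.

```bash
python3 -c "
from rig import manip
print(manip.close_job())"
```

```text
the job is handed in; nothing more can be done
None
```

The job is handed in at about 31 s: the bearing, spacer and washer are seated on the shaft in that order, the keeper is swung home against its stop, and the dish, tape roll and solder spool are untouched.

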